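# Index the rotary table and lock it with its pin

## Task

First turn the round indexing table one position anticlockwise (seen from above) by its black knob, so that it clicks into the very next detent and stays there. Then draw the square-handled lock pin from the wooden stand, lay it down flat on the bench and let go of it, take it again across its handle, and push it level through the hole in the front lug and on into the table's rim until its handle is fully home against the lug; let go. Leave the other pins, the tools and the clutter where they are.

Things in the scene. Friction and masses are not known exactly. Their poses are not given: they have to be found in the camera images.
- index_base: Fixed grey metal base of the indexing table, plate 205 x 190 x 18 mm. Origin: on the bench under the table's vertical turning axis. Its x axis points from the lock lug (front, robot side) to the rear; yaw within 0.3 rad. The round steel table on it is 160 mm across, its top 63 mm above the bench.
- turret (a joint): Angle of the round table, rad, growing anticlockwise from above. A spring plunger holds it in detents 60 degrees apart. It starts settled in the detent at 0; the next one anticlockwise is at 1.047. Leaving a detent takes about 5 N at the knob; between detents it turns with light friction and stays where left; within about 4 degrees of a detent it is drawn in when let go.
- turn_knob (a point): Centre of the top of the black round knob that stands upright on the table, 18 mm across and 40 mm tall (63 to 103 mm above the bench), 60 mm from the table's axis. It turns with the table; at joint 0 it stands 75 degrees clockwise from the base's x axis.
- lug_hole (a point): Centre of the mouth of the 12 mm level hole (2 mm chamfer) in the lug's front face, 97 mm before the table's axis, 46.5 mm above the bench. The pin enters along the base's +x. The lug is 14 mm thick, 50 mm wide, top 68.5 mm above the bench, with a dark sight line over the hole.
- rim_window (a point): Centre, 80 mm before the table's axis at the rim, of where a rim window stands behind the lug's hole when the table sits in a detent. The rim has six such radial windows, 60 degrees apart, 13 x 13 mm, 46.5 mm above the bench, open inwards to 42 mm from the axis. Fixed to the base, not to the table.
- lock_pin: Loose steel pin, 115 g: round shank 10 mm thick, 48 mm long, tapered tip; square handle 16 x 16 x 42 mm (48 to 90 mm from the tip), the only square one. Origin: end of the tip; z axis from tip to handle, x and y square to the handle's faces. Starts upright in a stand hole, tip 12 mm above the bench. Lies flat, axis 8 mm above the bench. Fully home its tip is 49 mm before the table's axis.
- pin_stand: Fixed wooden block 170 x 60 x 60 mm, origin under its centre on the bench, long side along its x axis (within 0.25 rad of the world's x). Three upright 12 mm through holes at -55, 0 and +55 mm along its x, each with a pin in it whose handle stands on the block's top; which pin is where varies.
- ball_pin: Bystander, in the stand: steel pin with a ball head 24 mm across, 82 mm long. Origin at its tip. Not to be disturbed.
- drift: Bystander, in the stand: steel drift with a thick round handle 22 mm across, 110 mm long. Origin at its tip. Not to be disturbed.
- offcut: Bystander: wood offcut 100 x 45 x 35 mm, right of the table. Origin under its centre.
- tape_roll: Bystander: roll of tape lying flat, 90 mm across, 24 mm high, left of the table. Origin under its centre.
- glue_jar: Bystander: jar 56 mm across and 90 mm high, left and behind. Origin under its centre.
- wrench: Bystander: steel wrench lying crosswise near the robot, in front of the table to the right. Origin under its middle.
- screwdriver: Bystander: screwdriver lying crosswise near the robot, in front of the table to the left. Origin under its middle. The bench left of the table's front (0.38 to 0.48 m ahead of the robot, 0.26 to 0.38 m to its left) is clear.

How it is judged:
By the outcome, as a careful person would: the job done as asked, in the order asked, and still so for the second after the job is handed in, with the robot touching nothing.
It also fails if it takes over 72 s, if anything falls off the work surface, if the arm or the gripper's body presses on something with over 40 N, if the wrist force passes 120 N, or if a joint passes its speed limit or range.

## Robot

A 6-joint arm with a two-finger parallel gripper is mounted at the origin on the work surface. World frame = base frame: x ahead of the robot, y to its left, z up, the work surface at z = 0. Lengths are in m, angles in rad, forces in N, time in s.
With the tool pointing down it reaches from about 0.275 to 0.775 m from the base axis. Payload 14.6 kg.
Tool frame: the origin (TCP) lies midway between the tips of the shut fingers; the grasp point (between the pads) lies 19 mm behind it (env.grip_point_offset is the distance from the TCP to the grasp point, in m); z points along the fingers, y is the line along which they close (so a half turn about z gives the same grasp; the last joint's range is limited). The gripper opens to 85 mm and grips with 20 to 120 N. Pads are 22 mm wide; open, the fingers measure 114 mm over their backs; the gripper's body (76 mm by 85 mm) begins 54 mm behind the grasp point. The pads swing forward as they close: fully open they stand 13 mm farther back than shut.
Start: joints at [1.117, 0.263, -0.048, 1.259, 0, 1.415], TCP at [0.155, 0.502, 0.231] pointing down, gripper open.
Joint ranges: [-2.65, 2.65], [-0.89, 1.7], [-1.18, 1.37], [-2.13, 2.11], [-1.35, 1.29], [-3.14, 3.14]. Speed limits (rad/s): [1.89, 1.89, 2.57, 2.79, 3.14, 3.14].

## Interface

Orientations are given as a unit quaternion [w, x, y, z].
In Python, from rig import env gives the robot as it stands.
- The arm moves only by the tool arm_command, never from a script. Its argument "increments" is one flat list of numbers, 4 for each row, row after row: the shift along the world's x, y, z in cm, then the turn about the world's z in rad. A call has 1 to 12 rows; each row shifts and turns the commanded pose from where the row before left it; what a row does not reach is not made up. A row lasts 1/8 s, in which the tool goes at most 62.5 mm and 10.7 degrees, less where a joint would pass 70% of its speed; a pose out of reach is approached as far as the arm can. A call is refused whole if a number of a shift passes 6.25 or a number of a turn 0.188, either way. A call with a gripper value outside its range is refused whole. "hand" is the gripper's target within -1 to 1 (shut at 1, half-way at 0, fully open at -1), set as the call begins (left out, the last holds). The fingers move at their own pace and stop on an object; "squeeze" is the grip in N (left out, the last holds). Time passes only in rows, so rows that do not move let the fingers close. It gives the time, the measured TCP pose, the force, the opening and the grip force at its end, in the units of the state.
- env.read_state(): the state, without advancing time (a new reading comes with each control period).
- env.grab_frame(name): name is "scene" or "top"; returns the picture (420x560x3 uint8, red, green, blue); there is no depth.
- env.get_calibration(name): a dict with "intrinsics" (3x3 intrinsics, pixels), "R" (3x3) and "t" (3): a world point X has camera coordinates R X + t. Camera axes: x right, y down, z forward; pixel columns grow to the right and rows downward; lengths in m; the calibration is good to about 2 mm. A picture is of the moment at which its call begins. get_calibration takes no time and is no camera call.
- env.hand_in(): hands the job in; it is judged then, once.
The state is a dict: "time_s": time; "joint_pos": joint angles; "qd": joint speeds; "joint_efforts": joint torques, N m; "tool_pos": TCP position; "tcp_rot": TCP orientation; "wrist_force": force on the tool from outside, world axes, zero at the start; "ft_torque": the same for the moment, N m; "grip_width": finger opening in m; "finger_force": force on a finger pad.
Only numpy, scipy, OpenCV 4.12 (cv2) and the standard library are available. Lean on these libraries where they do the work, as an engineer would, in place of code of your own. Each camera call takes 0.05 s, during which the arm holds its last target. There are 200 camera calls.

## Working session

There is one attempt and no reset: what is moved stays moved. The work goes in short steps, Python scripts to look and compute and a tool call to move; the robot and the scene stay as the last step left them, time stands still between calls to the robot, and variables do not carry over. Pictures are saved under pics/ and viewed, at most 11 in all, crops included, and the job is handed in when it is done.

Besides the shell and the picture viewer there is one more tool, called after "Emit:" as name(argument=value, ...) on one line, values as JSON. arm_command: Moves the arm, as the interface text tells. Its arguments: {"type":"object","properties":{"increments":{"type":"array","items":{"type":"number"}},"hand":{"type":"number"},"squeeze":{"type":"number"}},"required":["increments"]}

```bash
mkdir -p pics && cat > h.py <<'E'
import numpy as np, cv2
from rig import env
def grab(n,f=None):
    im=env.grab_frame(n)
    if f: cv2.imwrite('pics/'+f,im[:,:,::-1])
    return im
def ray(n,uv,z):
    c=env.get_calibration(n);K=np.array(c['intrinsics']);R=np.array(c['R']);t=np.array(c['t'])
    o=-R.T@t; d=R.T@np.linalg.inv(K)@np.array([uv[0],uv[1],1.0])
    return o+d*(z-o[2])/d[2]
def proj(n,X):
    c=env.get_calibration(n);p=np.array(c['intrinsics'])@(np.array(c['R'])@np.array(X)+np.array(c['t']))
    return p[:2]/p[2]
E
python3 - <<'E'
from h import *
grab('top','t1.png');grab('scene','s1.png')
s=env.read_state();print({k:np.round(v,3) for k,v in s.items()})
for n in('top','scene'):
    c=env.get_calibration(n);print(n,-np.array(c['R']).T@np.array(c['t']),np.array(c['R']).round(2).tolist())
E
```

```text
{'time_s': np.float64(0.1), 'joint_pos': array([ 1.117,  0.263, -0.049,  1.259,  0.   ,  1.415]), 'qd': array([ 0.001, -0.002,  0.001,  0.001,  0.   ,  0.   ]), 'joint_efforts': array([ 6.0000e-03, -6.3857e+01,  3.8507e+01,  1.0000e-02, -0.0000e+00,
        0.0000e+00]), 'tool_pos': array([0.154, 0.502, 0.231]), 'tcp_rot': array([-0.   ,  0.149,  0.989, -0.   ]), 'wrist_force': array([ 0.234, -0.231,  0.208]), 'ft_torque': array([ 0.009, -0.021, -0.02 ]), 'finger_force': np.float64(0.0), 'grip_width': np.float64(0.086)}
top [0.41701202 0.02576062 1.39871821] [[0.01, -1.0, -0.01], [-1.0, -0.01, -0.1], [0.1, 0.01, -1.0]]
scene [ 1.42041434 -0.86287269  0.86475555] [[0.71, 0.71, 0.01], [0.38, -0.36, -0.85], [-0.6, 0.61, -0.52]]
```

View pics/t1.png

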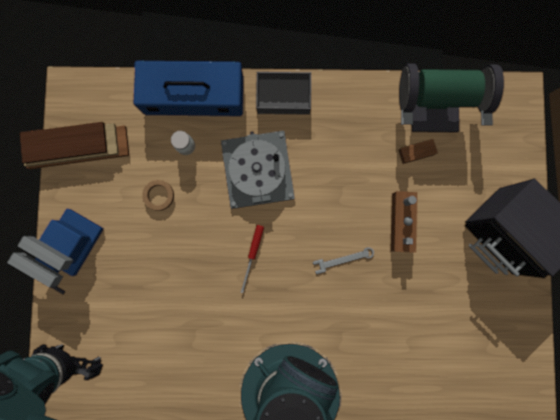

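View pics/s1.png

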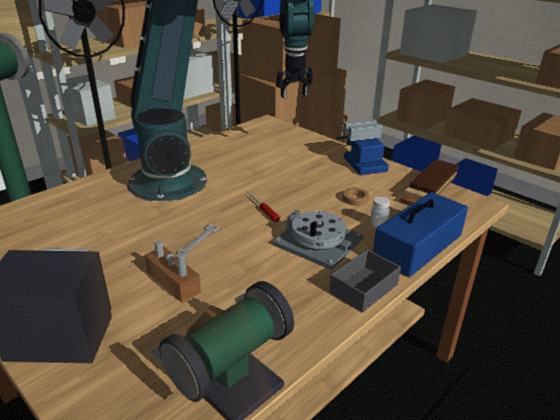

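```bash
python3 - <<'E'
from h import *
t=cv2.imread('pics/t1.png');s=cv2.imread('pics/s1.png')
a=cv2.resize(t[125:215,212:302],(400,400),interpolation=cv2.INTER_CUBIC)
b=cv2.resize(t[182:262,375:455],(400,400),interpolation=cv2.INTER_CUBIC)
c=np.hstack([a,b]);c=cv2.convertScaleAbs(c,alpha=1.8)
for i in range(0,400,50): cv2.line(c,(i,0),(i,4),(0,255,0));cv2.line(c,(0,i),(4,i),(0,255,0))
cv2.imwrite('pics/z1.png',c)
d=np.hstack([cv2.resize(s[230:310,130:220],(390,347),interpolation=cv2.INTER_CUBIC),cv2.resize(s[195:275,270:360],(390,347),interpolation=cv2.INTER_CUBIC)])
cv2.imwrite('pics/z2.png',cv2.convertScaleAbs(d,alpha=1.6))
E
```

```text
(no output)
```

View pics/z1.png

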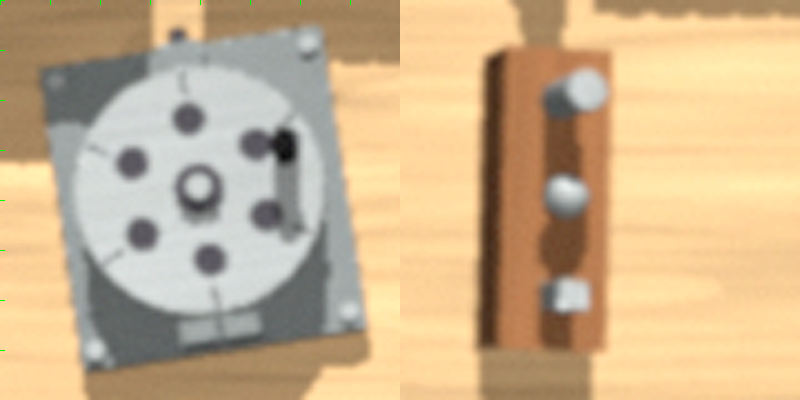

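View pics/z2.png

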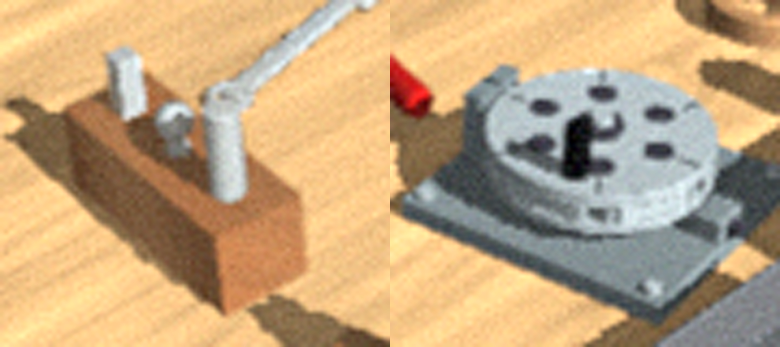

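```bash
python3 - <<'E'
from h import *
im=np.mean([grab('top').astype(float) for _ in range(4)],axis=0).astype(np.uint8)
cv2.imwrite('pics/avg.png',im[:,:,::-1])
U=lambda x,y:(212+(x+.5)/4.444-.5,125+(y+.5)/4.444-.5)
V=lambda x,y:(375+(x-400+.5)/5-.5,182+(y+.5)/5-.5)
P=lambda uv,z:ray('top',uv,z)[:2]
cs=np.array([P(U(*p),.018) for p in[(42,70),(322,27),(365,328),(87,370)]])*1e3
print('corners',cs.round(1).tolist(),'centre',cs.mean(0).round(1))
e=(cs[0]+cs[1]-cs[2]-cs[3]);f=cs[0]+cs[3]-cs[1]-cs[2]
print('yaw',np.arctan2(e[1],e[0]),np.arctan2(f[1],f[0])-np.pi/2, 'size',np.linalg.norm(e)/2,np.linalg.norm(f)/2)
g=cv2.cvtColor(im,cv2.COLOR_RGB2GRAY);big=cv2.resize(g[125:215,212:302],None,fx=6,fy=6,interpolation=cv2.INTER_CUBIC)
W=lambda x,y:(212+(x+.5)/6-.5,125+(y+.5)/6-.5)
c=cv2.HoughCircles(cv2.GaussianBlur(big,(0,0),3),cv2.HOUGH_GRADIENT,1,400,param1=80,param2=20,minRadius=145,maxRadius=185)
print('disc',c[0][:2]);x,y,r=c[0][0]
C=P(W(x,y),.063);print('axis',C, 'R',np.linalg.norm(P(W(x+r,y),.063)-C))
def cen(m,T):
    n,l,s,ce=cv2.connectedComponentsWithStats(m.astype(np.uint8)); return [(s[i,4],T(*ce[i])) for i in range(1,n) if s[i,4]>60]
for a,uv in cen(big<22,W): print('black',a,np.round(uv,1),P(uv,.103),np.degrees(np.arctan2(*(P(uv,.103)-C)[::-1])),np.linalg.norm(P(uv,.103)-C))
for h in((222,325),(178,330),(262,318)): print('lug',P(U(*h),.0685))
L=P(U(222,325),.0685);d=C-L;print('yaw from lug',np.arctan2(d[1],d[0]))
# stand
for h in((558,52),(612,52),(606,350),(542-45,350)): print('stand top?',P(V(*h),.06))
st=cv2.resize(im[182:262,375:455],None,fx=5,fy=5,interpolation=cv2.INTER_CUBIC)
hs=cv2.cvtColor(st,cv2.COLOR_RGB2HSV)
for a,uv in cen((hs[...,1]<60)&(hs[...,2]>60),lambda x,y:V(x+400,y)): print('pale',a,np.round(uv,1),P(uv,.102))
print('square top',P(V(573,295),.102),P(V(551,296),.06))
print('ball',P(V(566,195),.084))
E
```

```text
corners [[725.6, 210.5], [756.8, 25.4], [556.5, -5.2], [526.7, 176.1]] centre [641.4 101.7]
yaw 0.16127328797588156 0.16492503451149654 size 202.23350234572914 185.73099044220126Traceback (most recent call last):
  File "<stdin>", line 14, in <module>
TypeError: 'NoneType' object is not subscriptable
```

```bash
python3 - <<'E'
from h import *
im=cv2.imread('pics/avg.png')[:,:,::-1].copy()
U=lambda x,y:(212+(x+.5)/4.444-.5,125+(y+.5)/4.444-.5)
V=lambda x,y:(375+(x-400+.5)/5-.5,182+(y+.5)/5-.5)
W=lambda x,y:(212+(x+.5)/6-.5,125+(y+.5)/6-.5)
P=lambda uv,z:ray('top',uv,z)[:2]*1e3
g=cv2.cvtColor(im,cv2.COLOR_RGB2GRAY);big=cv2.resize(g[125:215,212:302],None,fx=6,fy=6,interpolation=cv2.INTER_CUBIC)
C=P(U(199.3,188.3),.063);print('axis holes',C,'edges',P(U(199,190),.063))
th=105
for th in(95,105,115,120):
    cn=max(cv2.findContours((big>th).astype(np.uint8),cv2.RETR_EXTERNAL,cv2.CHAIN_APPROX_NONE)[0],key=cv2.contourArea)
    (x,y),ax,_=cv2.fitEllipse(cv2.convexHull(cn));print(th,(x,y),ax,P(W(x,y),.063))
def cen(m,T):
    n,l,s,ce=cv2.connectedComponentsWithStats(m.astype(np.uint8)); return [(s[i,4],T(*ce[i])) for i in range(1,n) if s[i,4]>60]
for a,uv in cen(big<22,W): d=P(uv,.103)-C;print('black',a,np.round(uv,1),P(uv,.103),np.degrees(np.arctan2(d[1],d[0])),np.linalg.norm(d))
for h in((222,325),(178,330),(262,318)): print('lug',P(U(*h),.0685))
d=C-P(U(220,327),.0685);print('yaw from lug',np.arctan2(d[1],d[0]),np.linalg.norm(d))
st=cv2.resize(im[182:262,375:455],None,fx=5,fy=5,interpolation=cv2.INTER_CUBIC)
hs=cv2.cvtColor(st,cv2.COLOR_RGB2HSV)
for a,uv in cen((hs[...,1]<60)&(hs[...,2]>60),lambda x,y:V(x+400,y)): print('pale',a,np.round(uv,1),P(uv,.102))
print('square top',P(V(573,295),.102),P(V(551,296),.06),'ball',P(V(566,195),.082),'drift',P(V(586,90),.122))
for h in((500,48),(612,50),(606,350),(495,350)): print('stand top',P(V(*h),.06))
E
```

```text
axis holes [640.11718133 102.25497438] edges [639.019628   102.42670158]
95 (268.3913269042969, 252.725830078125) (335.8283386230469, 345.224853515625) [640.91391516 102.67781523]
105 (268.52142333984375, 254.55215454101562) (329.5162658691406, 335.5518798828125) [640.04303044 102.60091444]
115 (255.9871063232422, 266.3367919921875) (287.86627197265625, 327.105224609375) [634.35034993 108.41504754]
120 (51.43541717529297, 495.0877990722656) (114.23638916015625, 312.8358154296875) [524.90644765 202.26406018]
black 612 [275.5 157.6] [660.16321607  47.95738169] -69.73644504669784 57.879807193374255
lug [552.20861783  86.07775508]
lug [548.69534419 113.76797783]
lug [556.95891688  60.92419199]
yaw from lug 0.16593527578750397 90.43359204614319
pale 1601 [411.  199.5] [ 548.94408738 -322.66532254]
pale 1358 [407.8 220.3] [ 492.36146919 -313.26823153]
pale 1234 [408.5 240.6] [ 437.33128913 -314.31365958]
square top [ 437.40593183 -316.31526186] [ 437.35009489 -315.1398266 ] ball [ 492.5805534  -318.45971097] drift [ 546.78708663 -319.42919381]
stand top [ 576.27423591 -288.15033735]
stand top [ 575.91773629 -351.11564439]
stand top [ 407.7955469  -345.32555293]
stand top [ 406.97814241 -283.65914052]
```

Emit:
arm_command(increments=[2,-2,0,-0.07,4,-3.5,0,-0.07,4,-3.5,0,-0.07,4.5,-4,0,-0.07,4.5,-4,0,-0.07,4.5,-4,0,-0.07,4.5,-4,0,-0.07,4.5,-4,0,-0.07,4.5,-4,0,-0.07,4.5,-4,0,-0.07,4.5,-4,0,-0.07,4,-3.5,0,-0.07], hand=0)

```text
time_s: 1.8
tool_pos: [0.6559, 0.0549, 0.2311]
tcp_rot: [-0.0, 0.54, 0.841, 0.0]
wrist_force: [-0.2, 0.6, -0.7]
grip_width: 0.0425
finger_force: 0.0
```

Emit:
arm_command(increments=[0.8,-0.7,-2,0,0,0,-4,0,0,0,-4,0,0,0,-3,0,0,0,-1.5,0,0,0,-1,0,0,0,0,0])

```text
time_s: 2.68
tool_pos: [0.6627, 0.0498, 0.0764]
tcp_rot: [0.0, 0.539, 0.842, 0.0]
wrist_force: [0.6, -0.3, 0.1]
grip_width: 0.0426
finger_force: 0.0
```

Emit:
arm_command(increments=[0,0,0,0,0,0,0,0,0,0,0,0,0,0,0,0], hand=1, squeeze=25)

```text
time_s: 3.18
tool_pos: [0.6624, 0.0494, 0.0773]
tcp_rot: [0.0, 0.539, 0.842, -0.0]
wrist_force: [-4.5, -2.1, 6.3]
grip_width: 0.0172
finger_force: 24.5
```

Emit:
arm_command(increments=[0.454,0.216,0,0.087,0.433,0.254,0,0.087,0.41,0.291,0,0.087,0.383,0.326,0,0.087,0.353,0.358,0,0.087,0.32,0.387,0,0.087,0.285,0.414,0,0.087,0.248,0.437,0,0.087,0.209,0.457,0,0.087,0.169,0.473,0,0.087,0.127,0.486,0,0.087,0.084,0.495,0,0.087])

```text
time_s: 4.68
tool_pos: [0.696, 0.0956, 0.0773]
tcp_rot: [-0.001, 0.046, 0.999, -0.0]
wrist_force: [-12.7, -0.7, 9.8]
grip_width: 0.0175
finger_force: 25.3
```

Emit:
arm_command(increments=[0,0,0,0,0,0,0,0,0,0,0,0])

```text
time_s: 5.05
tool_pos: [0.6964, 0.0972, 0.0773]
tcp_rot: [-0.0, 0.047, 0.999, 0.001]
wrist_force: [-9.6, 9.1, 7.6]
grip_width: 0.0171
finger_force: 25.4
```

Emit:
arm_command(increments=[0,0,0,0,0,0,0,0,0,0,0,0,0,0,0,0,0,0,2,0,0,0,4,0,0,0,4,0,0,-2,3,0,-2,-4,0,0,-3,-5,0,0,-3,-5,0,0], hand=0)

```text
time_s: 6.42
tool_pos: [0.6164, -0.0656, 0.2063]
tcp_rot: [0.0, 0.047, 0.999, -0.0]
wrist_force: [2.6, 0.0, 0.5]
grip_width: 0.0428
finger_force: 0.0
```

```bash
python3 - <<'E'
from h import *
im=np.mean([grab('top').astype(float) for _ in range(4)],axis=0).astype(np.uint8)
z=cv2.convertScaleAbs(cv2.resize(im[125:215,212:302],(400,400),interpolation=cv2.INTER_CUBIC)[:,:,::-1],alpha=1.8)
cv2.imwrite('pics/z3.png',z)
g=cv2.cvtColor(im,cv2.COLOR_RGB2GRAY);big=cv2.resize(g[125:215,212:302],None,fx=6,fy=6,interpolation=cv2.INTER_CUBIC)
n,l,s,ce=cv2.connectedComponentsWithStats((big<22).astype(np.uint8))
for i in range(1,n):
    if s[i,4]>60: print(s[i,4],ray('top',(212+(ce[i]+.5)/6-.5)+np.array([0,-87]),.103))
print(env.read_state()['tool_pos'])
E
```

```text
320 [0.69161733 0.09536183 0.103     ]
[ 0.61702275 -0.06518703  0.20664938]
```

View pics/z3.png

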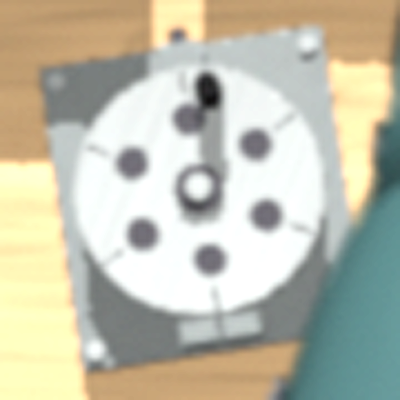

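Emit:
arm_command(increments=[-1.5,-2,0,0.06,-3,-4,0,0,-3,-4,0,0,-3,-4,0,0,-3,-4,0,0,-2.5,-4,0,0,-1.5,-2,0,0,-0.5,-1,0,0,0,0,0,0,0,0,0,0])

```text
time_s: 7.88
tool_pos: [0.4381, -0.3135, 0.2062]
tcp_rot: [0.0, 0.017, 1.0, 0.0]
wrist_force: [0.4, -0.6, 0.7]
grip_width: 0.0428
finger_force: 0.0
```

```bash
python3 - <<'E'
from h import *
s=grab('scene')
print(env.read_state()['tool_pos'])
cv2.imwrite('pics/z4.png',cv2.convertScaleAbs(cv2.resize(s[170:310,100:260],(640,560),interpolation=cv2.INTER_CUBIC)[:,:,::-1],alpha=1.5))
print(proj('scene',[.437,-.3155,.102]),proj('scene',[.437,-.3155,.06]))
E
```

```text
[ 0.43798615 -0.31344884  0.20624043]
[158.48237933 242.33927872] [160.28091525 255.0935245 ]
```

View pics/z4.png

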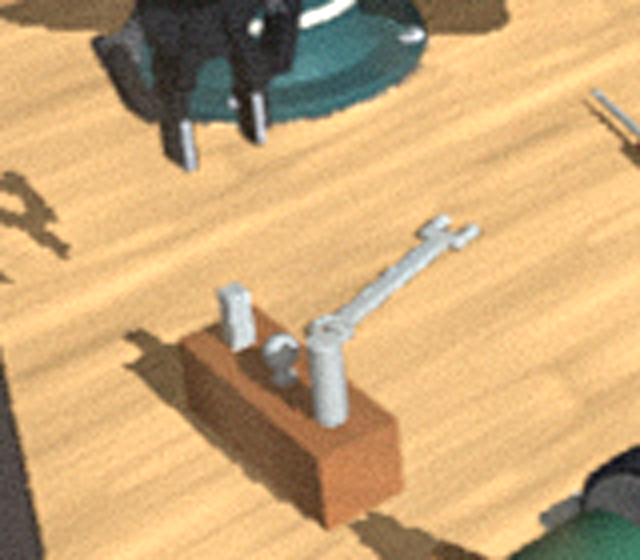

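Emit:
arm_command(increments=[-0.1,-0.2,-2,0,0,0,-4,0,0,0,-3,0,0,0,-2,0,0,0,-1,0,0,0,-0.4,0,0,0,0,0])

```text
time_s: 8.8
tool_pos: [0.4366, -0.3164, 0.0827]
tcp_rot: [0.0, 0.017, 1.0, -0.0]
wrist_force: [0.4, -0.0, 0.4]
grip_width: 0.0428
finger_force: 0.0
```

Emit:
arm_command(increments=[0,0,0,0,0,0,0,0,0,0,0,0,0,0,0,0], hand=1, squeeze=30)

```text
time_s: 9.3
tool_pos: [0.4366, -0.3166, 0.0829]
tcp_rot: [0.0, 0.017, 1.0, -0.0]
wrist_force: [-0.6, 0.6, 7.0]
grip_width: 0.0154
finger_force: 32.3
```

Emit:
arm_command(increments=[0,0,0.5,0,0,0,1.5,0,0,0,2,0,0,0,2,0,0,0,2,0,0,0,2,0,0,0,0,0])

```text
time_s: 10.18
tool_pos: [0.4367, -0.3168, 0.1834]
tcp_rot: [0.001, 0.017, 1.0, -0.001]
wrist_force: [-0.2, -0.3, -1.4]
grip_width: 0.0151
finger_force: 31.5
```

```bash
python3 - <<'E'
from h import *
s=grab('scene');t=grab('top')
a=cv2.resize(s[190:300,100:220],(480,440),interpolation=cv2.INTER_CUBIC)
cv2.imwrite('pics/z5.png',cv2.convertScaleAbs(a[:,:,::-1],alpha=1.5))
st=env.read_state();print(st['tool_pos'],st['grip_width'],st['finger_force'])
E
```

```text
[ 0.4361509  -0.31619717  0.18176192] 0.015650799975076596 31.481401920318604
```

View pics/z5.png

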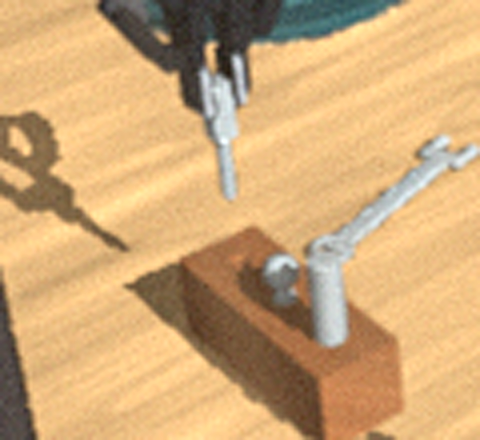

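Emit:
arm_command(increments=[0,2,0,0,0.3,4,0,0.02,0.3,6,0,0.02,0.3,6,0,0.02,0.3,6,0,0.02,0.3,6,0,0.02,0.3,6,0,0.02,0.3,6,0,0.02,0.3,6,0,0.02,0.3,6,0,0.02,0.3,5,0,0.02,0.3,3,0,0])

```text
time_s: 11.78
tool_pos: [0.4676, 0.3063, 0.1815]
tcp_rot: [-0.001, -0.084, 0.996, -0.0]
wrist_force: [-0.1, -1.3, -0.6]
grip_width: 0.0153
finger_force: 31.4
```

Emit:
arm_command(increments=[0.1,2,0,0.02,0.1,0.8,-2,0,0,0,-3,0,0,0,-3,0,0,0,-2,0,0,0,0,0])

```text
time_s: 12.52
tool_pos: [0.47, 0.3309, 0.0811]
tcp_rot: [-0.001, -0.093, 0.996, -0.001]
wrist_force: [0.2, -0.7, -0.7]
grip_width: 0.0154
finger_force: 31.4
```

Emit:
arm_command(increments=[0,0,-0.5,0,0,0,-0.3,0,0,0,-0.2,0,0,0,-0.1,0,0,0,0,0], squeeze=20)

```text
time_s: 13.15
tool_pos: [0.4713, 0.3317, 0.0713]
tcp_rot: [0.0, -0.092, 0.996, -0.0]
wrist_force: [-0.5, 0.1, -1.3]
grip_width: 0.0148
finger_force: 31.4
```

Emit:
arm_command(increments=[0,0,-0.1,0,0,0,-0.1,0,0,0,-0.1,0,0,0,0,0], hand=1, squeeze=20)

```text
time_s: 13.65
tool_pos: [0.4725, 0.3322, 0.0702]
tcp_rot: [0.002, -0.092, 0.996, 0.001]
wrist_force: [-2.1, -1.2, 23.4]
grip_width: 0.0156
finger_force: 34.3
```

Emit:
arm_command(increments=[-0.49,-0.09,0,0,-0.49,-0.09,-0.05,0,-0.49,-0.09,-0.1,0,-0.49,-0.09,-0.1,0,0,0,0,0])

```text
time_s: 14.28
tool_pos: [0.4528, 0.3286, 0.0671]
tcp_rot: [0.002, -0.092, 0.996, 0.0]
wrist_force: [0.4, -1.7, 11.8]
grip_width: 0.0151
finger_force: 34.8
```

Emit:
arm_command(increments=[-0.65,-0.12,-0.22,0,-0.65,-0.12,-0.26,0,-0.6,-0.11,-0.32,0,-0.6,-0.11,-0.38,0,-0.53,-0.1,-0.42,0,-0.53,-0.1,-0.47,0,0,0,0,0])

```text
time_s: 15.15
tool_pos: [0.4157, 0.3215, 0.0455]
tcp_rot: [0.0, -0.093, 0.996, 0.0]
wrist_force: [-4.3, -1.3, 8.4]
grip_width: 0.0154
finger_force: 39.3
```

Emit:
arm_command(increments=[-0.44,-0.08,-0.52,0,-0.44,-0.08,-0.55,0,-0.35,-0.07,-0.6,0,-0.35,-0.07,-0.6,0,-0.18,-0.03,-0.45,0,-0.18,-0.03,-0.45,0,0,0,0,0])

```text
time_s: 16.02
tool_pos: [0.3963, 0.3179, 0.0134]
tcp_rot: [-0.0, -0.093, 0.996, 0.0]
wrist_force: [-3.2, -0.7, 5.0]
grip_width: 0.0151
finger_force: 42.3
```

```bash
python3 - <<'E'
from h import *
s=grab('scene')
u,v=proj('scene',[.44,.32,.02]).astype(int);print(u,v)
cv2.imwrite('pics/z6.png',cv2.convertScaleAbs(cv2.resize(s[v-60:v+40,u-60:u+60],(720,600),interpolation=cv2.INTER_CUBIC)[:,:,::-1],alpha=1.5))
E
```

```text
315 189
```

View pics/z6.png

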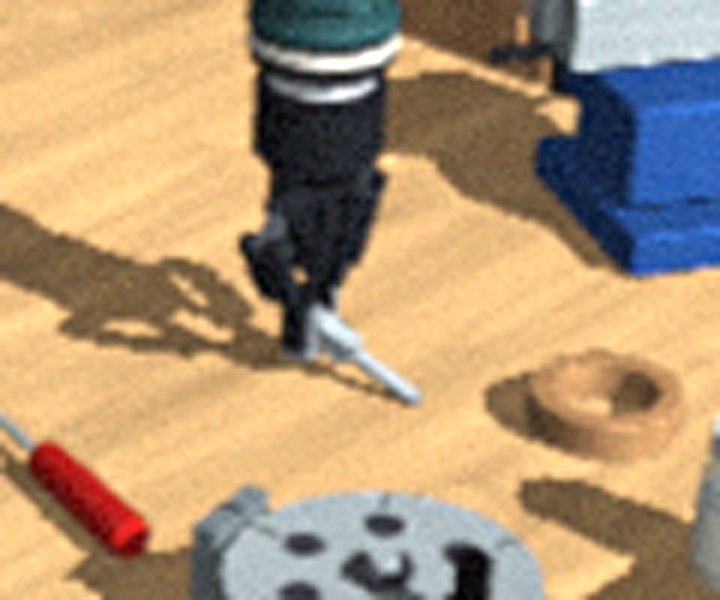

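Emit:
arm_command(increments=[-0.1,-0.02,-0.3,0,-0.1,-0.02,-0.3,0,0,0,0,0])

```text
time_s: 16.45
tool_pos: [0.3946, 0.3176, 0.0075]
tcp_rot: [0.0, -0.093, 0.996, 0.0]
wrist_force: [-2.9, -0.7, 4.7]
grip_width: 0.015
finger_force: 42.8
```

Emit:
arm_command(increments=[0,0,0,0,0,0,0,0,0,0,0,0,0,0,1,0,0,0,2,0,0,0,4,0,-1,2,5,0,-2,6,3,0,-1,6,0,0,0,2,0,0,0,0,0,0], hand=0)

```text
time_s: 17.82
tool_pos: [0.3564, 0.472, 0.1544]
tcp_rot: [0.0, -0.093, 0.996, 0.0]
wrist_force: [0.2, -0.3, -0.1]
grip_width: 0.0422
finger_force: 0.0
```

```bash
python3 - <<'E'
from h import *
out=[]
for n in('top','scene'):
    im=np.mean([grab(n).astype(float) for _ in range(4)],axis=0).astype(np.uint8)
    u,v=proj(n,[.43,.325,.01]).astype(int)
    c=im[v-25:v+25,u-30:u+30];cv2.imwrite(f'pics/a_{n}.png',im[:,:,::-1])
    big=cv2.resize(c,None,fx=6,fy=6,interpolation=cv2.INTER_CUBIC);out.append(big)
    h=cv2.cvtColor(big,cv2.COLOR_RGB2HSV);m=((h[...,1]<50)&(h[...,2]>70)).astype(np.uint8)
    k,l,s,ce=cv2.connectedComponentsWithStats(m)
    for i in range(1,k):
        if s[i,4]<150: continue
        y,x=np.nonzero(l==i);p=np.c_[x,y].astype(np.float32)
        (cc,wh,a)=cv2.minAreaRect(p);bx=cv2.boxPoints((cc,wh,a))
        d=cv2.fitLine(p,cv2.DIST_L2,0,.01,.01).ravel()[:2];q=p@d;o=p.mean(0)
        ends=[o+d*(f-o@d) for f in(q.min(),q.max())]
        T=lambda e:(u-30+(e[0]+.5)/6-.5,v-25+(e[1]+.5)/6-.5)
        print(n,s[i,4],np.round(wh,1),[np.round(ray(n,T(e),.008)[:2]*1e3,1) for e in ends])
cv2.imwrite('pics/z7.png',cv2.convertScaleAbs(np.hstack(out)[:,:,::-1],alpha=1.5))
print(env.read_state()['tool_pos'])
E
```

```text
top 4906 [186.7  37. ] [array([473.9, 331.2]), array([384.8, 315.8])]
scene 3241 [146.7  33.9] [array([376.9, 316.3]), array([471.8, 333.3])]
scene 4856 [ 29. 268.] [array([470.9, 155.4]), array([575. , 259.2])]
[0.35704324 0.4704684  0.15439154]
```

View pics/z7.png

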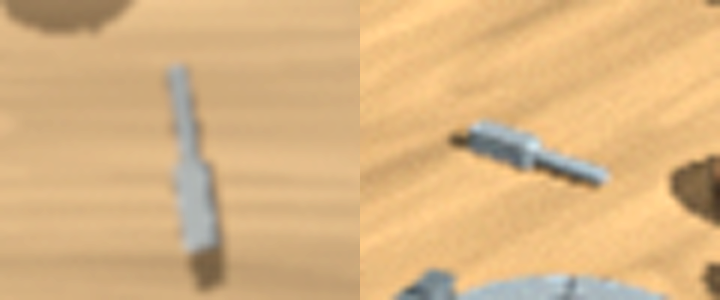

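Emit:
arm_command(increments=[0.75,-2.1,0,-0.02,2,-5,0,0,1.5,-5,0,0,0.5,-2,0,0,0,-1,-1,0,0,0,-3,0,0,0,-4,0,0,0,-4,0,0,0,-2,0,0,0,0,0])

```text
time_s: 19.48
tool_pos: [0.403, 0.3194, 0.0127]
tcp_rot: [-0.001, -0.083, 0.997, -0.001]
wrist_force: [0.3, -0.2, 0.9]
grip_width: 0.0425
finger_force: 0.0
```

Emit:
arm_command(increments=[0.15,0,-0.5,0,0,0,-0.4,0,0,0,0,0])

```text
time_s: 19.85
tool_pos: [0.4059, 0.3201, 0.0053]
tcp_rot: [0.0, -0.083, 0.997, 0.0]
wrist_force: [1.0, -0.3, 0.1]
grip_width: 0.0429
finger_force: 0.0
```

Emit:
arm_command(increments=[0,0,0,0,0,0,0,0,0,0,0,0,0,0,0,0], hand=1, squeeze=60)

```text
time_s: 20.35
tool_pos: [0.406, 0.3201, 0.0056]
tcp_rot: [0.0, -0.083, 0.997, 0.0]
wrist_force: [-2.6, -1.5, 6.0]
grip_width: 0.014
finger_force: 58.9
```

Emit:
arm_command(increments=[0,0,0,0,0,0,0,0,0,0,-0.2,0,0,0,-0.15,0,0,0,0,0], hand=0.3)

```text
time_s: 20.98
tool_pos: [0.4058, 0.32, 0.0015]
tcp_rot: [-0.0, -0.082, 0.997, -0.0]
wrist_force: [-0.2, 0.1, -0.2]
grip_width: 0.0297
finger_force: 0.0
```

Emit:
arm_command(increments=[0,0,0,0,0,0,0,0,0,0,0,0,0,0,0,0], hand=1, squeeze=60)

```text
time_s: 21.48
tool_pos: [0.4058, 0.3201, 0.0019]
tcp_rot: [0.0, -0.083, 0.997, 0.0]
wrist_force: [-1.4, -0.7, 5.4]
grip_width: 0.0142
finger_force: 59.2
```

Emit:
arm_command(increments=[0,0,1,0,0,0,2.5,0,0,0,3,0,0.3,-2,1,0,0.7,-4,0,0,1,-5,0,0,1,-5,0,0,1,-5,0,0,0.6,-3,0,0,0,-0.9,0,0,0,0,-1,0,0,0,0,0])

```text
time_s: 22.98
tool_pos: [0.451, 0.072, 0.0659]
tcp_rot: [-0.001, -0.083, 0.997, 0.0]
wrist_force: [0.5, 0.6, -0.8]
grip_width: 0.0143
finger_force: 58.7
```

```bash
cat > m.py <<'E'
from h import *
im=np.mean([grab('top').astype(float) for _ in range(6)],axis=0).astype(np.uint8)
sc=np.mean([grab('scene').astype(float) for _ in range(4)],axis=0).astype(np.uint8)
cv2.imwrite('pics/b_top.png',im[:,:,::-1]);cv2.imwrite('pics/b_scene.png',sc[:,:,::-1])
s=env.read_state();p=s['tool_pos'];q=s['tcp_rot'];print(p,s['grip_width'],'yaw',2*np.arctan2(q[2],q[1])-np.pi)
u0,v0=238,178
c=cv2.resize(im[v0:v0+75,u0:u0+50],None,fx=8,fy=8,interpolation=cv2.INTER_CUBIC)
u,v=proj('scene',[.53,.085,.05]).astype(int);print('scene origin',u-25,v-37)
d=cv2.resize(sc[v-37:v+38,u-25:u+25],None,fx=8,fy=8,interpolation=cv2.INTER_CUBIC)
c=np.hstack([c,d])
for i in range(0,800,40): cv2.line(c,(i,0),(i,5),(0,255,0));cv2.line(c,(0,i),(5,i),(0,255,0))
cv2.imwrite('pics/z8.png',cv2.convertScaleAbs(c[:,:,::-1],alpha=1.6))
E
python3 m.py
```

```text
[0.45184699 0.07114905 0.06671   ] 0.014554338102400508 yaw 0.16536553256593756
scene origin 262 179
```

Emit:
arm_command(increments=[0,0,-1.6,0,0,0,-1,0,0,0,0,0,0,0,0,0])

```text
time_s: 23.98
tool_pos: [0.452, 0.071, 0.041]
tcp_rot: [0.0, -0.082, 0.997, -0.0]
wrist_force: [-0.2, -0.6, -1.0]
grip_width: 0.014
finger_force: 58.7
```

```bash
python3 m.py
```

```text
[0.45185209 0.07106106 0.04071534] 0.01454613219309479 yaw 0.16519185860474117
scene origin 262 179
```

View pics/z8.png

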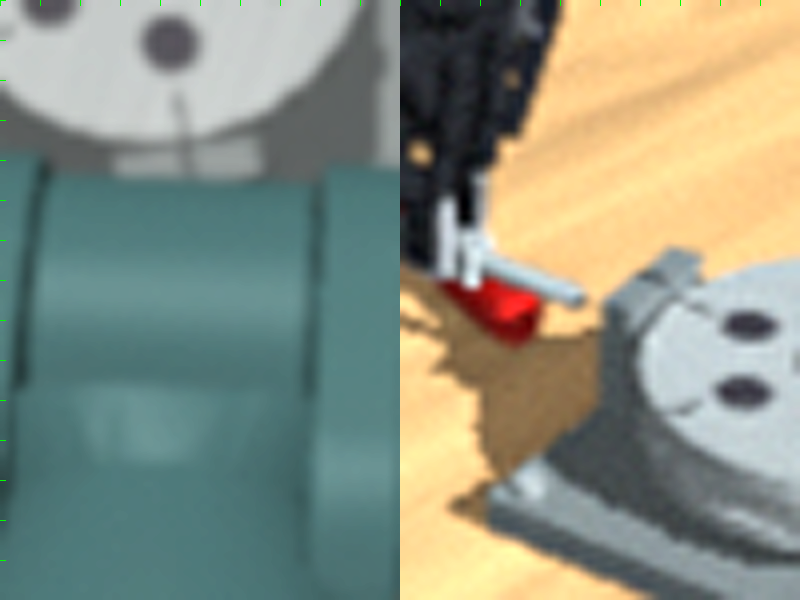

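```bash
python3 - <<'E'
from h import *
T=lambda x,y:(238+(x+.5)/8-.5,178+(y+.5)/8-.5)
S=lambda x,y:(262+(x-400+.5)/8-.5,179+(y+.5)/8-.5)
y=.1645;d=np.array([np.cos(y),np.sin(y)]);n=np.array([-d[1],d[0]]);C=np.array([640,102.5])
def rep(nm,X):
    X=X[:2]*1e3;print(nm,X.round(1),'along',((X-C)@d).round(1),'lat',((X-C)@n).round(1))
rep('top lug mid',ray('top',T(188,160),.0685))
rep('top sight',ray('top',T(190,160),.0685))
rep('top rim mark out',ray('top',T(187,145),.063));rep('top rim mark in',ray('top',T(179,95),.063))
for k,p in(('lug front R',(607,303)),('lug front L',(668,250)),('lug rear L',(700,258)),('front mid',(638,276.5))): rep('sc '+k,ray('scene',S(*p),.0685))
rep('sc mark',ray('scene',S(712,314),.063))
rep('sc tip',ray('scene',S(582,298),.0468));rep('sc shank mid',ray('scene',S(535,274),.0468))
p=env.read_state()['tool_pos'];rep('tcp',p);q=np.append(p[:2]+.0685*d,.0468);rep('tip pred',q);print(proj('scene',q))
# table centre in the scene: disc ellipse hub
E
```

```text
top lug mid [552.7  87.5] along -88.6 lat -0.5
top sight [552.7  86.8] along -88.7 lat -1.2
top rim mark out [558.6  88.2] along -82.7 lat -0.8
top rim mark in [576.2  91.3] along -64.7 lat -0.6
sc lug front R [548.8  62.7] along -96.5 lat -24.4
sc lug front L [538.5 107.3] along -99.4 lat 21.3
sc lug rear L [551.1 111.8] along -86.2 lat 23.7
sc front mid [543.8  84.9] along -97.7 lat -1.7
sc mark [575.9  92. ] along -64.9 lat 0.1
sc tip [515.8  83.5] along -125.6 lat 1.6
sc shank mid [490.6  83. ] along -150.6 lat 5.2
tcp [451.9  71.1] along -190.8 lat -0.2
tip pred [519.4  82.3] along -122.3 lat -0.2
[284.86794318 216.40988716]
```

Emit:
arm_command(increments=[0.5,0.01,-0.03,0,0.59,0.098,0,0,0.59,0.098,0,0,0.59,0.098,0,0,0.3,0.05,0,0,0.3,0.05,0,0,0,0,0,0])

```text
time_s: 25.35
tool_pos: [0.4807, 0.0752, 0.0404]
tcp_rot: [0.0, -0.083, 0.997, 0.0]
wrist_force: [-0.3, 0.7, -0.6]
grip_width: 0.0144
finger_force: 58.7
```

Emit:
arm_command(increments=[0.3,0.05,0,0,0.3,0.05,0,0,0.3,0.05,0,0,0.3,0.05,0,0,0,0,0,0])

```text
time_s: 25.98
tool_pos: [0.4929, 0.0772, 0.0404]
tcp_rot: [0.0, -0.083, 0.997, 0.0]
wrist_force: [-0.3, 2.7, -1.6]
grip_width: 0.0143
finger_force: 58.7
```

Emit:
arm_command(increments=[0.3,0.075,0,0,0.3,0.06,0,0,0.3,0.05,0,0,0.3,0.05,0,0,0,0,0,0])

```text
time_s: 26.6
tool_pos: [0.505, 0.0795, 0.0404]
tcp_rot: [0.0, -0.083, 0.997, -0.0]
wrist_force: [0.3, 1.3, -1.6]
grip_width: 0.0143
finger_force: 58.7
```

Emit:
arm_command(increments=[0.3,0.055,0,0,0.3,0.05,0,0,0.3,0.05,0,0,0.3,0.05,0,0,0.3,0.05,0,0,0,0,0,0])

```text
time_s: 27.35
tool_pos: [0.5199, 0.082, 0.0404]
tcp_rot: [0.0, -0.083, 0.997, 0.0]
wrist_force: [0.5, 0.3, -1.7]
grip_width: 0.0147
finger_force: 58.7
```

Emit:
arm_command(increments=[0.15,0.025,0,0,0.15,0.025,0,0,0.1,0.016,0,0,0,0,0,0])

```text
time_s: 27.85
tool_pos: [0.5232, 0.0826, 0.0403]
tcp_rot: [-0.0, -0.082, 0.997, -0.0]
wrist_force: [-3.3, 0.1, 1.0]
grip_width: 0.0145
finger_force: 59.0
```

Contact is starting; push until the force clearly rises.

Emit:
arm_command(increments=[0.1,0.016,0,0,0.1,0.016,0,0,0,0,0,0])

```text
time_s: 28.22
tool_pos: [0.5232, 0.0827, 0.04]
tcp_rot: [-0.002, -0.082, 0.997, -0.0]
wrist_force: [-13.5, -1.8, 7.8]
grip_width: 0.0142
finger_force: 59.9
```

Emit:
arm_command(increments=[0.1,0.016,0,0,0,0,0,0,-0.15,-0.025,0,0,0,0,0,0])

```text
time_s: 28.72
tool_pos: [0.5232, 0.0827, 0.04]
tcp_rot: [-0.002, -0.082, 0.997, -0.0]
wrist_force: [-10.5, -1.4, 3.2]
grip_width: 0.0143
finger_force: 59.2
```

Emit:
arm_command(increments=[0,0,0,0,0,0,0,0,0,0,0,0], hand=0)

```text
time_s: 29.1
tool_pos: [0.5254, 0.0829, 0.0405]
tcp_rot: [0.0, -0.083, 0.997, -0.0]
wrist_force: [0.5, 1.1, 0.2]
grip_width: 0.0428
finger_force: 0.0
```

Emit:
arm_command(increments=[0,0,1,0,0,0,2,0,0,0,4,0,0,0,4,0,-2,0,4,0,-4,4,0,0,-2,6,0,0,-2,6,0,0,0,6,0,0,0,4,0,0,0,0,0,0])

```text
time_s: 30.48
tool_pos: [0.4252, 0.3437, 0.1907]
tcp_rot: [0.0, -0.084, 0.996, 0.0]
wrist_force: [-0.1, -0.1, 0.6]
grip_width: 0.0425
finger_force: 0.0
```

```bash
python3 - <<'E'
from h import *
for n in('top','scene'):
    im=np.mean([grab(n).astype(float) for _ in range(4)],axis=0).astype(np.uint8);cv2.imwrite(f'pics/c_{n}.png',im[:,:,::-1])
a=cv2.imread('pics/c_top.png')[150:225,225:300];b=cv2.imread('pics/c_scene.png')[175:250,262:337]
c=np.hstack([cv2.resize(x,(400,400),interpolation=cv2.INTER_CUBIC) for x in(a,b)])
cv2.imwrite('pics/z9.png',cv2.convertScaleAbs(c,alpha=1.6))
# handle's front and rear ends expected home, and 3 mm short
y=.1645;d=np.array([np.cos(y),np.sin(y)]);C=np.array([.640,.1025])
for s in(-.097,-.139): p=proj('top',np.append(C+s*d,.0545));print((p-[225,150])*400/75, (proj('scene',np.append(C+s*d,.0545))-[262,175])*400/75+[400,0])
print(env.read_state()['tool_pos'])
E
```

```text
[194.91625195 272.1216108 ] [558.43407752 223.21944504]
[206.6056622  350.26217592] [498.82490614 200.44771653]
[0.42569173 0.3407557  0.19059332]
```

View pics/z9.png

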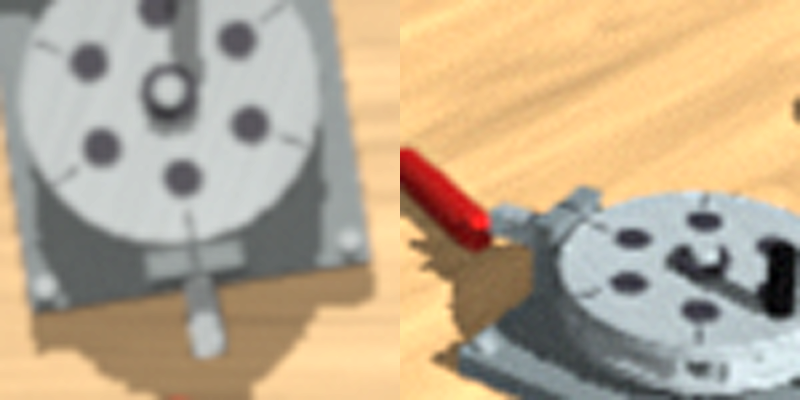

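```bash
python3 -c "
from rig import env
print(env.hand_in())"
```

```text
the job is handed in; nothing more can be done
None
```

The table is turned one detent anticlockwise, the square pin was laid flat, let go and retaken, then pushed home and released. The final picture shows its handle against the lug, and I handed in at about 31 s.

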